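# Clipboard out from under the pile, onto the signing stand

### The arm

A 6-joint arm with a two-finger parallel gripper is mounted at the origin on the work surface. World frame = base frame: x ahead of the robot, y to its left, z up, the work surface at z = 0. Lengths are in m, angles in rad, forces in N, time in s.
With the tool pointing down it reaches from about 0.3 to 0.775 m from the base axis. Payload 14.6 kg.
Tool frame: the origin (TCP) lies midway between the tips of the shut fingers; the grasp point (between the pads) lies 19 mm behind it (ctrl.grip_depth is the distance from the TCP to the grasp point, in m); z points along the fingers, x is the direction in which the jaws open and shut, and the axes are right-handed (so a half turn about z gives the same grasp; the last joint's range is limited). The gripper opens to 94 mm and grips with 3 to 60 N. Pads are 16 mm wide; open, the fingers measure 119 mm over their backs; the gripper's body (75 mm by 177 mm) begins 78 mm behind the grasp point.
Start: joints at [1.162, 0.3, 1.521, -0, 1.321, -0.067], TCP at [0.184, 0.518, 0.205] pointing down, gripper open.
Joint ranges: [-3.03, 3.03], [-0.79, 2.21], [0.23, 2.52], [-1.04, 4.18], [0, 3.07], [-2.55, 2.55]. Speed limits (rad/s): [2.22, 2.22, 2.57, 3.14, 3.14, 3.14].

### API

Orientations are given as [roll, pitch, yaw] about the fixed x, y, z axes, in that order (R = Rz(yaw) Ry(pitch) Rx(roll)).
In Python, from station import ctrl gives the robot as it stands.
- The arm moves only by the tool play_rows, never from a script. Its argument "steps" is a list that holds one entry, the list of rows, each a list of 7 numbers: the shift along the tool's x, y, z in cm, then the turn, a rotation vector about the tool's x, y, z in rad, then the opening, from 0 (shut) to 1 (fully open). In form: [[[x, y, z, ax, ay, az, hand], ...]]. A call has 1 to 20 rows; each row is the pose to reach, as a shift and turn from the pose measured when the call began, along the tool's axes at that moment; what a row does not reach only later rows make up. A row lasts 1/12 s, in which the tool goes at most 41.7 mm and 7.16 degrees, less where a joint would pass 70% of its speed; a pose out of reach is approached as far as the arm can. A call with a gripper value outside its range is refused whole. The fingers move at their own pace and stop on an object; "force" is the grip in N (left out, the last holds). Time passes only in rows, so rows that repeat a pose let the fingers close. It gives the time, the measured TCP pose, the force and the opening at its end, in the units of the state.
- ctrl.get_obs(): the state, without advancing time (a new reading comes with each control period).
- ctrl.camera(name): name is "side" or "top"; returns a dict with "frame" (480x640x3 uint8, blue, green, red), "fovy" (degrees; the focal length in pixels is half the picture's height over the tangent of half this angle, whatever the lens; pixels are square), "cx", "cy" (the principal point, pixels), "world_to_cam" (4x4, takes a point from world to camera coordinates). Camera axes: x right, y up, looking along -z (the intrinsics and any distortion apply to the point x, -y, -z); pixel columns grow to the right and rows downward; lengths in m; the calibration is good to about 2 mm. A picture is of the moment at which its call begins. There is no depth.
- ctrl.hand_in(): hands the job in, once; it reports no verdict.
The state is a dict: "time_s": time; "qpos": joint angles; "joint_vel": joint speeds; "tau": joint torques, N m; "ee_pos": TCP position; "eef_rot": TCP orientation; "force": force on the tool from outside, world axes, zero at the start; "moment": the same for the moment, N m; "grip_width": finger opening in m.
Only numpy, scipy, OpenCV 4.12 (cv2) and the standard library are available. Lean on these libraries where they do the work, as an engineer would, in place of code of your own. Each camera call takes 0.05 s, during which the arm holds its last target. There are 200 camera calls.

### The job

The delivery clipboard is at the bottom of the pile in the teal desk tray: slide it out through the notch in the tray's front so that the carton, notepad and card box stay piled up in the tray. Then lay it face up on the sloping stand for the driver to sign, squarely in the middle with its foot against the ledge and its tab at the high end, and leave everything else on the desk where it is.

Things in the scene. Friction and masses are not known exactly. Their poses are not given: they have to be found in the camera images.
- tray: Teal desk tray, fixed. Origin on the desk under its centre; x to its closed back, -x to its front (which faces the robot's right, the middle of the desk), z up. Floor 117 (x) by 196 (y) mm, top of floor 4 mm above the desk; walls to 36 mm. Under a wire shelf on thin posts at y = +-103 mm (see shelf_edge).
- tray_notch (a point): Middle of the notch in the tray's front, at floor height (tray x = -55 mm). Notch 116 mm wide between two stops (6 mm thick, rising to 34 mm above the desk): the clipboard passes through it along the tray's -x, the carton is held back by the stops. Axes as the tray's.
- shelf_edge (a point): Middle of the front wire of the wire shelf above the tray (tray x = -85 mm, wire 6 mm thick, 190 mm above the desk). The shelf runs from here 150 mm back and is 206 mm wide. It hangs right above the clipboard's tab, so the tab is reached from the front with the tool tilted. Axes as the tray's.
- board_mid (a point): Brown clipboard, bottom of the pile: board 130 (x) by 96 (y) by 6 mm, 130 g, loose, with an upright orange tab. Point: the board's centre, half-way up its thickness. x to its foot (away from the tab), z out of its written face. It starts face up on the tray floor under the carton, x within 0.05 rad of the tray's, tab end out of the notch, foot 80 to 90 mm behind the notch.
- board_tab (a point): Point to grasp on the clipboard's orange tab: an upright block 26 (x) by 20 (y) by 42 mm on the written face, its centre 47 mm from the board's (18 mm from its end). The point lies on its centre line, 26 mm above the written face, 16 mm below the tab's top. Axes as the board's. Grasp across the 20 mm (fingers closing along y). At the start 36 mm above the desk.
- board_foot (a point): Middle of the clipboard's foot edge (the end away from the tab), on its underside. Axes as the board's.
- carton_mid (a point): Brown cardboard carton, 95 (x) by 150 (y) by 40 mm, 100 g, centre. It lies on the clipboard inside the tray; when the clipboard has gone it sinks 6 mm to the tray floor.
- notepad_mid (a point): White notepad block with a blue strip, 88 by 120 by 24 mm, 80 g, centre. It lies on the carton.
- cardbox_mid (a point): Green index-card box with a white band, 80 by 110 by 34 mm, 60 g, centre. It lies on the notepad. Top of the pile 108 mm above the desk.
- stand: Black and grey sloping stand with a yellow ledge, fixed. Origin on the desk, z up. Its face, 130 mm wide, slopes 18 degrees (0.314 rad) down towards +x (away from the robot); 55 mm above the desk over the origin, from 50 mm uphill of there to the ledge 65 mm downhill. The clipboard lies on it face up, its x along stand x pitched down 18 degrees; its tab end then sticks out 15 mm past the face's high end.
- stand_ledge (a point): Middle of the inner corner where the stand's face meets its ledge (12 mm proud of the face, 130 mm wide), 35 mm above the desk: the clipboard's foot edge comes here. Axes as the stand's (level).
- stapler: Bystander, loose: red and black stapler, 130 x 34 x 45 mm. Origin at the centre of its underside.
- calculator: Bystander, loose: grey calculator, 140 x 85 x 16 mm. Origin at the centre of its underside.
- mug: Bystander, loose: blue mug, 80 mm across, 95 mm high. Origin at the centre of its underside.
- spray: Bystander, loose: white bottle with paper label, 72 mm across, 190 mm high. Origin at the centre of its underside.
- tape: Bystander, loose: black desk tape dispenser with a roll, 150 x 55 x 80 mm. Origin at the centre of its underside.
- mouse: Bystander, loose: black round computer mouse, 62 mm across, 35 mm high. Origin at the centre of its underside.
Mind the look-alikes: they are no part of the job. Leave any blue or red look-alike of the part that bears board_mid alone. Leave any pink look-alike of the part that bears carton_mid alone.

How it is judged:
By the outcome, as a careful person would: the job done as asked, in the order asked, and still so for the second after the job is handed in, with the robot touching nothing.
It also fails if it takes over 54 s, if anything falls off the work surface, if the arm or the gripper's body presses on something with over 40 N, if the wrist force passes 120 N, or if a joint passes its speed limit or range.

## Working session

There is one attempt and no reset: what is moved stays moved. The work goes in short steps, Python scripts to look and compute and a tool call to move; the robot and the scene stay as the last step left them, time stands still between calls to the robot, and variables do not carry over. Pictures are saved under pics/ and viewed, about 8 in all and at most 12, crops included, and the job is handed in when it is done.

Besides the shell and the picture viewer there is one more tool, called after "Call:" by a JSON object that holds its "method" and its "body", one argument or row to a line. play_rows: Moves the arm, as the interface text tells. Its arguments: {"type":"object","properties":{"steps":{"type":"array"},"force":{"type":"number"}},"required":["steps"]}

```bash
ls; mkdir -p pics; cat > h.py <<'E'
import numpy as np, cv2
from station import ctrl
def cam(n):
    c=ctrl.camera(n); return c
def K(c):
    f=240/np.tan(np.radians(c["fovy"])/2); return f,c["cx"],c["cy"]
def ray(c,u,v):
    f,cx,cy=K(c); M=np.array(c["world_to_cam"]); R=M[:3,:3]; o=-R.T@M[:3,3]
    d=R.T@np.array([(u-cx)/f,-(v-cy)/f,-1]); return o,d/np.linalg.norm(d)
def onz(c,u,v,z):
    o,d=ray(c,u,v); return o+d*(z-o[2])/d[2]
def two(c1,p1,c2,p2):
    o1,d1=ray(c1,*p1);o2,d2=ray(c2,*p2)
    s=np.linalg.lstsq(np.c_[d1,-d2],o2-o1,rcond=None)[0]
    a=o1+d1*s[0];b=o2+d2*s[1]; return (a+b)/2,np.linalg.norm(a-b)
def proj(c,P):
    f,cx,cy=K(c);M=np.array(c["world_to_cam"]);q=M[:3,:3]@np.array(P)+M[:3,3]
    return np.array([cx+f*q[0]/-q[2],cy+f*q[1]/q[2]])
E
python3 - <<'E'
from h import *
print(ctrl.get_obs())
for n in("side","top"):
    c=cam(n); cv2.imwrite(f"pics/{n}0.png",c["frame"]); print({k:v for k,v in c.items() if k!="frame"})
    np.save(f"{n}0.npy",c,allow_pickle=True)
E
```

```text
pics
{'time_s': 0.0, 'qpos': array([ 1.16240423e+00,  3.00500122e-01,  1.52159503e+00, -2.01522178e-05,
        1.32069281e+00, -6.65653869e-02]), 'joint_vel': array([-3.81708242e-04,  1.73307914e-03,  7.98411504e-04,  5.19415346e-05,
       -1.96170016e-03,  9.68289002e-04]), 'tau': array([ 1.28542717e-03, -5.31827652e+01, -3.52727902e+01,  7.09439255e-02,
        2.45453574e-02, -1.52356915e-04]), 'ee_pos': array([0.18424795, 0.51793634, 0.20486451]), 'eef_rot': array([-3.14153262e+00,  1.19395682e-03,  1.22897465e+00]), 'force': array([-0.13406342,  0.11560545,  0.71233646]), 'moment': array([-0.00934549,  0.01230431, -0.00151781]), 'grip_width': 0.09406846478195874}
{'fovy': 49.96112534943629, 'cx': 318.714841469382, 'cy': 242.1339007179273, 'world_to_cam': array([[-0.99582703, -0.09118225, -0.00378511,  0.52312146],
       [ 0.06588627, -0.74702339,  0.6615248 , -0.10667026],
       [-0.06314689,  0.65851488,  0.74991374, -1.44597497],
       [ 0.        ,  0.        ,  0.        ,  1.        ]])}
{'fovy': 52.095729655024876, 'cx': 322.4688314784956, 'cy': 234.45633169919054, 'world_to_cam': array([[-1.44262500e-03, -9.99809792e-01,  1.94498879e-02,
         2.41133803e-03],
       [ 9.98003035e-01, -2.11219697e-04,  6.31656393e-02,
        -5.52547286e-01],
       [-6.31495165e-02,  1.95021715e-02,  9.97813512e-01,
        -1.39850439e+00],
       [ 0.00000000e+00,  0.00000000e+00,  0.00000000e+00,
         1.00000000e+00]])}
```

View pics/top0.png

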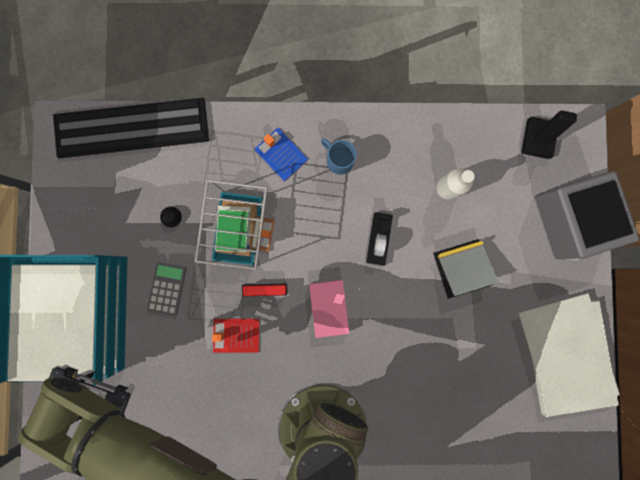

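View pics/side0.png

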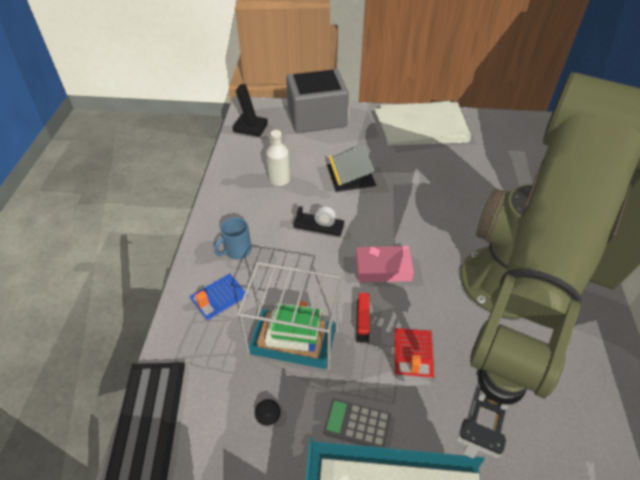

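The top view shows the tray under its wire shelf at about (235,225), with an orange tab peeking out at (267,230), the stand at (465,268) with its yellow ledge at (460,248), and the look-alikes: blue (281,154), red (236,335) and pink (330,308). In the side view the tray is at (293,338) and the stand at (350,168). The brown board under the pile in the tray fits the description. I'll confirm it in one enlarged crop.

```bash
python3 - <<'E'
from h import *
T=cv2.imread("pics/top0.png");S=cv2.imread("pics/side0.png")
f=lambda I,x,y,w,h:cv2.resize(I[y:y+h,x:x+w],(400,300),interpolation=cv2.INTER_CUBIC)
a=np.vstack([np.hstack([f(T,185,175,100,75+25)[:,:],f(S,230,250,120,120)]),np.hstack([f(T,425,230,80,75),f(S,315,140,80,60)])])
cv2.imwrite("pics/crop1.png",a)
E
```

```text
(no output)
```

View pics/crop1.png

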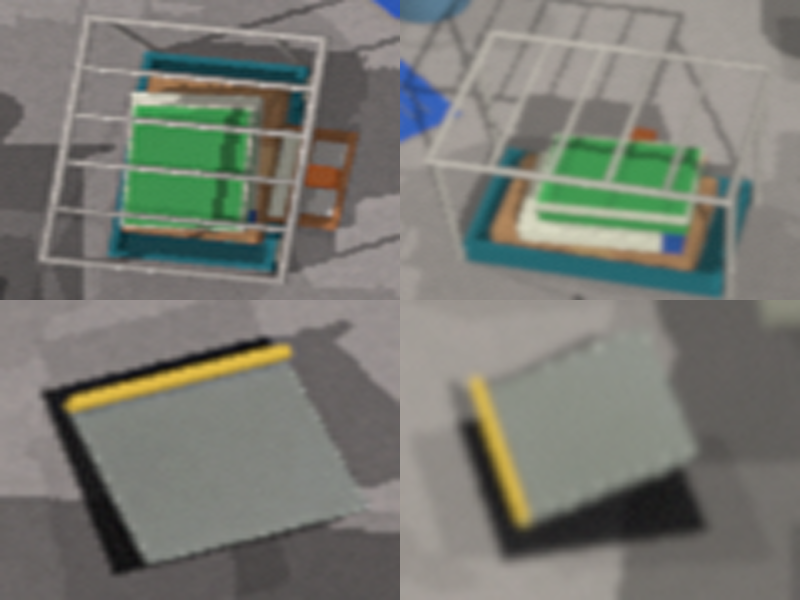

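The crop confirms the target: a brown board with an orange tab sticking out of the tray front. The stand's face and yellow ledge are clear in both views. Next I'll triangulate.

```bash
python3 - <<'E'
from h import *
T=np.load("top0.npy",allow_pickle=True).item();S=np.load("side0.npy",allow_pickle=True).item()
pt=lambda u,v:(185+(u+.5)*.25-.5,175+(v+.5)/3-.5); ps=lambda u,v:(230+(u+.5)*.3-.5,250+(v+.5)*.4-.5)
qt=lambda u,v:(425+(u+.5)*.2-.5,230+(v+.5)*.25-.5); qs=lambda u,v:(315+(u+.5)*.2-.5,140+(v+.5)*.2-.5)
def show(n,a,b):
    P,e=two(T,a,S,b); print(n,P.round(4),round(e,4)); return P
fr=show("shelf FR(+x)",pt(325,40),ps(95,35)); fl=show("shelf F(-x)",pt(283,280),ps(368,68))
bl=show("back -x",pt(42,260),ps(330,203)); br=show("back +x",pt(85,17),ps(30,162))
d=fl-fr; print("yaw of front wire dir(-y tray? )",np.arctan2(d[1],d[0]), np.linalg.norm(d[:2]))
print("front mid",(fl+fr)/2,"back mid",(bl+br)/2)
# stand: ledge ends (face-ledge corner hidden?) & face corners
A=show("ledge top L",qt(68,405),qs(76,77)) if 0 else None
show("stand ledge end A (top img left)",qt(68,405-300),qs(525-400,525-300))
show("stand ledge end B",qt(292,350-300),qs(477-400,377-300))
show("face high A",qt(148,562-300),qs(697-400,455-300))
show("face high B",qt(362,510-300),qs(650-400,330-300))
# colours
for n,c in(("top",T),("side",S)):
    hsv=cv2.cvtColor(c["frame"],cv2.COLOR_BGR2HSV)
    for nm,lo,hi in(("orange",(4,190,140),(14,255,255)),("yellow",(20,130,120),(32,255,255)),("tealtray",(85,150,60),(97,255,255)),("green",(55,120,70),(75,255,255))):
        m=cv2.inRange(hsv,lo,hi)
        k,L,st,ce=cv2.connectedComponentsWithStats(m)
        for i in range(1,k):
            if st[i,4]>8: print(n,nm,st[i],ce[i].round(1))
E
```

```text
shelf FR(+x) [0.6596 0.1493 0.1852] 0.0021
shelf F(-x) [0.4575 0.1744 0.1882] 0.0008
back -x [0.4736 0.3252 0.1897] 0.001
back +x [0.6778 0.3009 0.1899] 0.003
yaw of front wire dir(-y tray? ) 3.0183893104325 0.2036159709265686
front mid [0.55858549 0.16185609 0.18672452] back mid [0.57570135 0.31301854 0.18980889]
stand ledge end A (top img left) [ 0.4888 -0.3312  0.022 ] 0.0032
stand ledge end B [ 0.5287 -0.4551  0.0416] 0.0006
face high A [ 0.3797 -0.3641  0.0615] 0.0012
face high B [ 0.415  -0.4829  0.0675] 0.0026
top orange [265 135   8  11  45] [268.7 139.8]
top orange [262 231   6   6  19] [264.5 233.2]
top orange [213 333   9   7  31] [217.7 336. ]
top yellow [438 241  45  17 178] [459.8 249. ]
top tealtray [221 193  41   9 180] [241.  197.1]
top tealtray [258 206   3  10  20] [258.6 210.7]
top tealtray [213 251  42  14 276] [233.6 258.1]
top tealtray [   0  255  100  126 1602] [ 41.2 286.6]
top tealtray [104 256   8 122 255] [108.  309.9]
top tealtray [114 257  10 104 190] [119.  299.5]
top tealtray [114 290   2   9   9] [114.9 294. ]
top tealtray [111 332   4   5  10] [112.9 333.9]
top tealtray [117 362   2  10  12] [117.2 367. ]
top tealtray [ 93 373   3   6  14] [ 94.3 375.6]
top green [219 211  28   6 102] [233.6 213. ]
top green [218 217  28  15 344] [231.7 224.3]
top green [217 233  28  15 347] [230.7 240.1]
side yellow [330 157  10  28  76] [334.5 170.7]
side tealtray [262 311   4   4  10] [263.3 312.4]
side tealtray [250 322  76  46 592] [288.1 353.5]
side tealtray [ 307  441  176   39 2445] [384.3 457.3]
side green [278 306  16  15 177] [285.4 312.9]
side green [295 308  17  16 194] [303.1 315.6]
side green [313 310   6  16  53] [315.5 318.5]
side green [273 324  42  11 208] [292.  329.2]
side green [273 336  42   7  60] [295.5 339. ]
```

```bash
python3 - <<'E'
from h import *
T=np.load("top0.npy",allow_pickle=True).item();S=np.load("side0.npy",allow_pickle=True).item()
print("cams",[(-c["world_to_cam"][:3,:3].T@c["world_to_cam"][:3,3]).round(3) for c in(T,S)])
def up(c,x,y,w,h,k=8): return cv2.resize(c["frame"][y:y+h,x:x+w],None,fx=k,fy=k,interpolation=cv2.INTER_CUBIC)
def back(p,x,y,k=8): return (x+(p[0]+.5)/k-.5,y+(p[1]+.5)/k-.5)
def big(m):
    return max(cv2.findContours(m,cv2.RETR_EXTERNAL,cv2.CHAIN_APPROX_NONE)[0],key=cv2.contourArea)
def sh(n,P): print(n,np.round(P,4))
R={}
for nm,c,(x,y,w,h) in(("T",T,(428,230,75,75)),("S",S,(315,140,75,60))):
    I=up(c,x,y,w,h); hsv=cv2.cvtColor(I,cv2.COLOR_BGR2HSV)
    m=cv2.inRange(hsv,(18,90,90),(36,255,255)); q=cv2.boxPoints(cv2.minAreaRect(big(m)))
    R[nm]=[back(p,x,y) for p in q]; print(nm,"yellow",np.round(R[nm],1).tolist())
    # grey face: greenish-grey hue
    lab=cv2.cvtColor(I,cv2.COLOR_BGR2LAB).astype(int); px=I[int(h*4),int(w*4)]; print("face px",px)
    m2=(np.abs(I.astype(int)-px).max(2)<14).astype(np.uint8)*255
    m2=cv2.morphologyEx(m2,cv2.MORPH_OPEN,np.ones((9,9)))
    g=big(m2); ap=cv2.approxPolyDP(g,0.04*cv2.arcLength(g,True),True)[:,0]
    print(nm,"face",np.round([back(p,x,y) for p in ap],1).tolist())
print("yellow on z=.035/.046 (top)")
for p in R["T"]: sh(p,np.r_[onz(T,*p,.035)[:2],onz(T,*p,.046)[:2]])
# board end in the top view
x,y,w,h=255,205,26,55; I=up(T,x,y,w,h);hsv=cv2.cvtColor(I,cv2.COLOR_BGR2HSV)
m=cv2.inRange(hsv,(3,90,60),(18,255,255)); g=big(m); ap=cv2.approxPolyDP(g,4,True)[:,0]
for p in ap: b=back(p,x,y); print(np.round(b,1),onz(T,*b,.010).round(4))
cv2.imwrite("pics/t.png",np.hstack([I,cv2.cvtColor(m,cv2.COLOR_GRAY2BGR)]))
m=cv2.inRange(hsv,(4,190,120),(14,255,255));g=big(m);q=[back(p,x,y) for p in cv2.boxPoints(cv2.minAreaRect(g))]
for b in q: print("tab",np.round(b,1),onz(T,*b,.052).round(4),onz(T,*b,.010).round(4))
E
```

```text
cams [array([0.463, 0.03 , 1.43 ]), array([0.437, 0.92 , 1.157])]
T yellow [[436.3999938964844, 253.6999969482422], [482.20001220703125, 239.60000610351562], [483.6000061035156, 244.1999969482422], [437.79998779296875, 258.29998779296875]]
face px [125 132 127]
T face [[481.9, 245.3], [439.8, 258.3], [454.4, 294.4], [502.4, 287.1]]
S yellow [[327.1000061035156, 156.0], [331.1000061035156, 154.60000610351562], [341.6000061035156, 184.5], [337.6000061035156, 185.89999389648438]]
face px [132 141 137]
S face [[364.8, 139.6], [332.3, 155.2], [341.2, 182.1], [373.1, 170.1]]
yellow on z=.035/.046 (top)
(np.float32(436.42883), np.float32(253.72755)) [ 0.4963 -0.3229  0.496  -0.3201]
(np.float32(482.17456), np.float32(239.61905)) [ 0.5365 -0.4552  0.5359 -0.4514]
(np.float32(483.57315), np.float32(244.15384)) [ 0.5235 -0.4589  0.523  -0.4551]
(np.float32(437.82742), np.float32(258.26233)) [ 0.4833 -0.3267  0.4832 -0.3239]
[264.1 217.4] [0.6025 0.1711 0.01  ]
[263.2 218.3] [0.5999 0.1736 0.01  ]
[263.1 221.2] [0.5916 0.1739 0.01  ]
[270.7 221.9] [0.5894 0.1518 0.01  ]
[271.7 223.1] [0.5861 0.1489 0.01  ]
[270.7 229.7] [0.5669 0.1517 0.01  ]
[269.8 230.8] [0.5636 0.1542 0.01  ]
[262.4 228.9] [0.5691 0.1755 0.01  ]
[261.6 229.4] [0.5676 0.1781 0.01  ]
[260.8 236.4] [0.5473 0.1801 0.01  ]
[268.1 237.7] [0.5437 0.1592 0.01  ]
[269.1 239.2] [0.5393 0.1563 0.01  ]
[267.7 246.4] [0.5184 0.1601 0.01  ]
[266.3 247.2] [0.5162 0.1641 0.01  ]
[260.2 245.9] [0.5198 0.1817 0.01  ]
[259.2 249.2] [0.5105 0.1845 0.01  ]
[267.6 251.3] [0.5043 0.1604 0.01  ]
[268.9 249.9] [0.5083 0.1564 0.01  ]
[273.9 219.4] [0.5967 0.1425 0.01  ]
[272.8 218.6] [0.5992 0.1457 0.01  ]
tab [261.7 236. ] [0.5461 0.1732 0.052 ] [0.5486 0.1776 0.01  ]
tab [262.  230.2] [0.5623 0.1723 0.052 ] [0.5653 0.1767 0.01  ]
tab [269.1 230.7] [0.561  0.1525 0.052 ] [0.564  0.1563 0.01  ]
tab [268.8 236.4] [0.5449 0.1534 0.052 ] [0.5474 0.1572 0.01  ]
```

View pics/t.png

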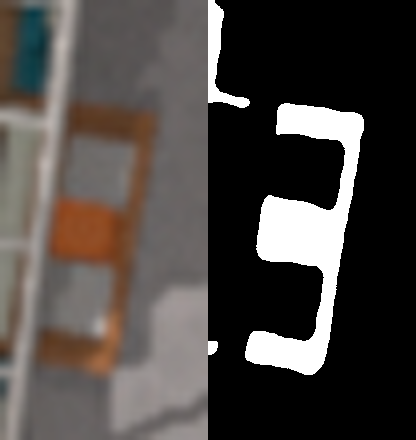

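The fourth picture shows the tab at about (265,233) top, centred on the board's protruding end, whose line runs (273.9,219.4)–(268.9,249.9). Next I'll plan the poses.

```bash
cat >> h.py <<'E'
from scipy.spatial.transform import Rotation as Rt
def boardR(yaw,pitch=0): return Rt.from_euler("xyz",[0,pitch,yaw]).as_matrix()
def toolR(B,th):  # tool x=-board y, z leaning th towards foot
    z=B@np.array([np.sin(th),0,-np.cos(th)]); x=-B[:,1]; return np.c_[x,np.cross(z,x),z]
def cur():
    o=ctrl.get_obs(); return o,np.array(o["ee_pos"]),Rt.from_euler("xyz",o["eef_rot"]).as_matrix()
def rel(p,R):
    o,p0,R0=cur(); s=R0.T@(np.array(p)-p0)*100; r=Rt.from_matrix(R0.T@R).as_rotvec()
    print("shift cm",s.round(2),"rot",r.round(3),"| pos",p0.round(4),"F",o["force"].round(1),"w",round(o["grip_width"],4),"t",round(o["time_s"],2),"q",o["qpos"].round(2))
E
python3 - <<'E'
from h import *
T=np.load("top0.npy",allow_pickle=True).item();S=np.load("side0.npy",allow_pickle=True).item()
print("tab top z check",two(T,(265.5,233.3),S,(303,304)))
R=toolR(boardR(1.415),np.radians(40)); print(R.round(3))
rel([.54,.0,.35],R)
# stand
a=np.array([onz(T,*p,.035) for p in((483.57,244.15),(437.83,258.26))]); print(a,(a[0]+a[1])/2)
for t,s in(((502.4,287.1),(364.8,139.6)),((454.4,294.4),(373.1,170.1)),((481.9,245.3),(332.3,155.2)),((439.8,258.3),(341.2,182.1))): print(two(T,t,S,s), )
E
```

```text
tab top z check (array([0.55257447, 0.16293912, 0.04746195]), np.float64(0.0027417067678427894))
[[ 0.988 -0.119  0.1  ]
 [-0.155 -0.757  0.635]
 [-0.    -0.643 -0.766]]
shift cm [-36.89  50.88 -14.47] rot [0.582 0.483 1.324] | pos [0.1843 0.518  0.205 ] F [-0.2  1.1 -0.5] w 0.0939 t 0.1 q [ 1.16  0.3   1.52 -0.    1.32 -0.07]
[[ 0.52353663 -0.45890728  0.035     ]
 [ 0.48334205 -0.32668994  0.035     ]] [ 0.50343934 -0.39279861  0.035     ]
(array([ 0.40895198, -0.48947832,  0.08783558]), np.float64(0.011080755502064617))
(array([ 0.38229282, -0.36414078,  0.06336821]), np.float64(0.00023387771890934228))
(array([ 0.52005376, -0.45055588,  0.04498483]), np.float64(0.00043317804102197444))
(array([ 0.48284119, -0.33326434,  0.03146132]), np.float64(0.0008629833880741677))
```

Call:
{"method": "play_rows", "body": {
  "steps": [
    [[0,0,-7,0,0,0,1],[0,0,-14,0,0,0,0.8],[0,0,-18,0,0,0,0.55],[0,0,-19,0,0,0,0.55],[0,0,-19,0,0,0,0.55]]
  ]
}}

```text
time_s: 0.52
ee_pos: [0.1843, 0.5181, 0.3997]
eef_rot: [3.141, -0.004, 1.229]
force: [-0.1, -0.3, -0.8]
grip_width: 0.0707
```

Call:
{"method": "play_rows", "body": {
  "steps": [
    [[-12,17,1.7,0.2,0.16,0.44,0.5],[-12,17,1.7,0.2,0.16,0.44,0.5],[-12,17,1.7,0.2,0.16,0.44,0.5],[-12,17,1.7,0.2,0.16,0.44,0.5],[-24,34,3.4,0.39,0.32,0.88,0.5],[-24,34,3.4,0.39,0.32,0.88,0.5],[-24,34,3.4,0.39,0.32,0.88,0.5],[-24,34,3.4,0.39,0.32,0.88,0.5],[-36.9,50.9,5,0.582,0.483,1.324,0.5],[-36.9,50.9,5,0.582,0.483,1.324,0.5],[-36.9,50.9,5,0.582,0.483,1.324,0.5],[-36.9,50.9,5,0.582,0.483,1.324,0.5],[-36.9,50.9,5,0.582,0.483,1.324,0.5],[-36.9,50.9,5,0.582,0.483,1.324,0.5],[-36.9,50.9,5,0.582,0.483,1.324,0.5],[-36.9,50.9,5,0.582,0.483,1.324,0.5],[-36.9,50.9,5,0.582,0.483,1.324,0.5],[-36.9,50.9,5,0.582,0.483,1.324,0.5],[-36.9,50.9,5,0.582,0.483,1.324,0.5]]
  ]
}}

```text
time_s: 2.1
ee_pos: [0.5397, 0.0012, 0.3489]
eef_rot: [-2.439, -0.002, -0.155]
force: [-0.6, 0.3, 0.4]
grip_width: 0.0468
```

```bash
python3 - <<'E'
from h import *
R=toolR(boardR(1.415),np.radians(40)); g=np.array([.5538,.1665,.036])
rel(g+R[:,2]*(.019-.13),R)
E
```

```text
shift cm [-1.2   7.54 23.47] rot [-0.005 -0.001  0.002] | pos [0.5397 0.0012 0.3489] F [-0.6  0.3  0.4] w 0.0468 t 2.1 q [-0.39  0.23  1.43  0.68  1.66 -0.24]
```

Call:
{"method": "play_rows", "body": {
  "steps": [
    [[-0.4,2.5,8,0,0,0,0.45],[-0.8,5,16,0,0,0,0.45],[-1.2,7.5,20,0,0,0,0.45],[-1.2,7.5,23.5,0,0,0,0.45],[-1.2,7.5,23.5,0,0,0,0.45],[-1.2,7.5,23.5,0,0,0,0.45],[-1.2,7.5,23.5,0,0,0,0.45],[-1.2,7.5,23.5,0,0,0,0.45]]
  ]
}}

```text
time_s: 2.77
ee_pos: [0.5419, 0.0979, 0.1214]
eef_rot: [-2.438, -0.0, -0.152]
force: [0.4, -0.6, 0.0]
grip_width: 0.0421
```

```bash
python3 - <<'E'
from h import *
R=toolR(boardR(1.415),np.radians(40)); g=np.array([.5538,.1665,.036])
c=cam("top");s=cam("side")
for n,k in(("T",c),("S",s)):print(n,"tab",proj(k,g),"tcp",proj(k,cur()[1]))
f=lambda I,x,y,w,h:cv2.resize(I[y:y+h,x:x+w],(400,300),interpolation=cv2.INTER_CUBIC)
cv2.imwrite("pics/p5.png",np.hstack([f(c["frame"],210,160,160,120),f(s["frame"],230,220,160,120)]))
rel(g+R[:,2]*.019,R)
E
```

```text
T tab [264.6583626  233.61620232] tcp [287.79088591 235.3156324 ]
S tab [301.97450635 307.56409824] tcp [308.04543626 265.9040136 ]
shift cm [-0.11  0.27 13.16] rot [-0.005 -0.003  0.005] | pos [0.5436 0.0964 0.1236] F [-0.6 -0.4  1.1] w 0.042 t 2.87 q [-0.22  0.41  1.74  0.78  1.17 -0.45]
```

View pics/p5.png

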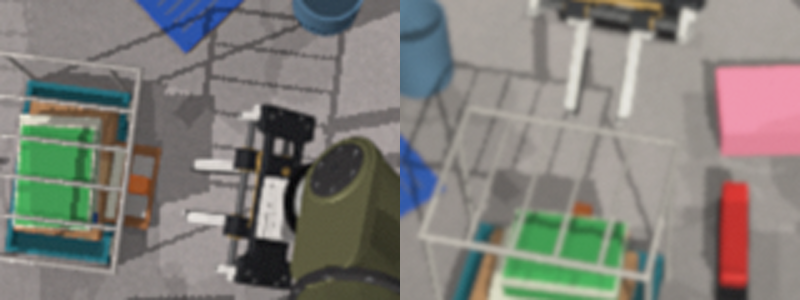

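Picture 5: the open fingers (top crop mid (192,190), i.e. full-frame (287,236)) line up with the orange tab at (265,233). The tool is clear of the shelf wire, so I'll advance and grasp.

Call:
{"method": "play_rows", "body": {
  "steps": [
    [[0,0.1,3,0,0,0,0.45],[0,0.2,6,0,0,0,0.45],[-0.1,0.2,9,0,0,0,0.45],[-0.1,0.2,11,0,0,0,0.45],[-0.1,0.2,12.3,0,0,0,0.45],[-0.1,0.2,13.1,0,0,0,0.45],[-0.1,0.2,13.1,0,0,0,0.45],[-0.1,0.2,13.1,0,0,0,0.45],[-0.1,0.2,13.1,0,0,0,0.45]]
  ]
}}

```text
time_s: 3.62
ee_pos: [0.5566, 0.178, 0.0237]
eef_rot: [-2.438, -0.007, -0.155]
force: [-0.6, -0.0, -0.4]
grip_width: 0.0424
```

```bash
python3 - <<'E'
from h import *
R=toolR(boardR(1.415),np.radians(40)); g=np.array([.5538,.1665,.036])
rel(g+R[:,2]*.019,R)
E
```

```text
shift cm [-0.1   0.11  0.2 ] rot [-0.005 -0.005  0.005] | pos [0.5566 0.178  0.0237] F [-0.6 -0.  -0.4] w 0.0424 t 3.62 q [-0.06  0.59  1.76  0.91  0.95 -0.52]
```

Close gently first; I'll watch for any side force.

Call:
{"method": "play_rows", "body": {
  "force": 15,
  "steps": [
    [[-0.1,0.1,0.2,0,0,0,0.35],[-0.1,0.1,0.2,0,0,0,0.25],[-0.1,0.1,0.2,0,0,0,0.15],[-0.1,0.1,0.2,0,0,0,0.1],[-0.1,0.1,0.2,0,0,0,0.1],[-0.1,0.1,0.2,0,0,0,0.1],[-0.1,0.1,0.2,0,0,0,0.1]]
  ]
}}

```text
time_s: 4.2
ee_pos: [0.5559, 0.1785, 0.0218]
eef_rot: [-2.438, -0.007, -0.155]
force: [-0.6, -4.0, 4.9]
grip_width: 0.0199
```

```bash
python3 - <<'E'
from h import *
o,p,R=cur(); print(o["force"],o["moment"],o["grip_width"])
x=R[:,0]; print("board yaw est",np.arctan2(x[1],x[0])+np.pi/2,"grasp",p-.019*R[:,2], R[:,2])
# directions in tool frame of pull along tray -x, yaw 1.43
d=np.array([-np.cos(1.44),-np.sin(1.44),0]); print("pull unit in tool",(R.T@d).round(3),"up",(R.T@[0,0,1]).round(3))
E
```

```text
[-0.59860825 -4.04274891  4.91348216] [-0.3115891   0.52860275  0.22462578] 0.01988771131864573
board yaw est 1.4158982390256258 grasp [0.5538843  0.16633319 0.03625382] [ 0.10538143  0.63820788 -0.76261751]
pull unit in tool [ 0.024  0.763 -0.647] up [ 0.007 -0.647 -0.763]
```

Call:
{"method": "play_rows", "body": {
  "force": 45,
  "steps": [
    [[0,0,0,0,0,0,0.1],[0,0,0,0,0,0,0.1],[0,0,0,0,0,0,0.1],[0,0.2,-0.25,0,0,0,0.1],[0,0.45,-0.5,0,0,0,0.1],[0.05,0.75,-0.7,0,0,0,0.1],[0.05,1.05,-1,0,0,0,0.1],[0.05,1.4,-1.25,0,0,0,0.1],[0.05,1.7,-1.5,0,0,0,0.1],[0.05,2,-1.8,0,0,0,0.1],[0.05,2.3,-2.05,0,0,0,0.1],[0.1,2.65,-2.3,0,0,0,0.1],[0.1,2.95,-2.55,0,0,0,0.1],[0.1,3.25,-2.8,0,0,0,0.1],[0.1,3.55,-3.05,0,0,0,0.1],[0.1,3.85,-3.3,0,0,0,0.1],[0.15,4.15,-3.6,0,0,0,0.1],[0.15,4.5,-3.85,0,0,0,0.1],[0.15,4.5,-3.85,0,0,0,0.1]]
  ]
}}

```text
time_s: 5.78
ee_pos: [0.5484, 0.1188, 0.0221]
eef_rot: [-2.438, -0.008, -0.156]
force: [0.6, -0.9, -2.2]
grip_width: 0.0196
```

```bash
python3 - <<'E'
from h import *
o,p,R=cur(); print(o["force"],o["moment"],o["grip_width"],o["eef_rot"])
print("grasp",p-.019*R[:,2])
d=np.array([-np.cos(1.44),-np.sin(1.44),0]); print("pull unit in tool",(R.T@d).round(3),"up",(R.T@[0,0,1]).round(3))
c=cam("top");s=cam("side")
f=lambda I,x,y,w,h:cv2.resize(I[y:y+h,x:x+w],(400,300),interpolation=cv2.INTER_CUBIC)
cv2.imwrite("pics/p6.png",np.hstack([f(c["frame"],190,170,120,90),f(s["frame"],230,250,160,120)]))
E
```

```text
[ 0.62438443 -0.86588413 -2.20100625] [-0.81915116  0.28204815  0.00353879] 0.01957080380694961 [-2.43834766 -0.00771347 -0.15575479]
grasp [0.54636135 0.10668496 0.03656739]
pull unit in tool [ 0.025  0.763 -0.646] up [ 0.008 -0.647 -0.763]
```

View pics/p6.png

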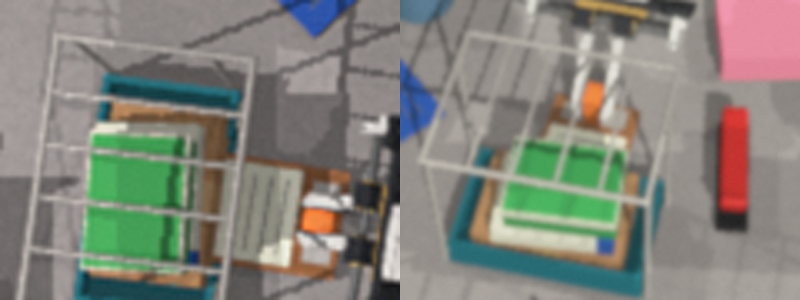

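Picture 6: the board is half out (tab at (318,220) in the top crop) and the pile is still upright in the tray. I'll keep pulling slowly.

Call:
{"method": "play_rows", "body": {
  "steps": [
    [[0,0.23,-0.2,0,0,0,0.1],[0,0.46,-0.4,0,0,0,0.1],[0,0.7,-0.6,0,0,0,0.1],[0.05,0.92,-0.8,0,0,0,0.1],[0.05,1.15,-1,0,0,0,0.1],[0.05,1.4,-1.2,0,0,0,0.1],[0.05,1.6,-1.4,0,0,0,0.1],[0.05,1.85,-1.55,0,0,0,0.1],[0.05,2.1,-1.75,0,0,0,0.1],[0.1,2.3,-1.95,0,0,0,0.1],[0.1,2.55,-2.15,0,0,0,0.1],[0.1,2.75,-2.35,0,0,0,0.1],[0.1,3,-2.55,0,0,0,0.1],[0.1,3.2,-2.7,0,0,0,0.1],[0.1,3.45,-2.9,0,0,0,0.1],[0.1,3.65,-3.1,0,0,0,0.1],[0.15,3.9,-3.3,0,0,0,0.1],[0.15,4.2,-3.55,0,0,0,0.1],[0.15,4.2,-3.55,0,0,0,0.1]]
  ]
}}

```text
time_s: 7.47
ee_pos: [0.5414, 0.0641, 0.022]
eef_rot: [-2.438, -0.008, -0.156]
force: [0.1, -0.8, -1.8]
grip_width: 0.0201
```

```bash
python3 - <<'E'
from h import *
o,p,R=cur(); print(o["force"],o["moment"],o["grip_width"],o["eef_rot"],p)
print("grasp",p-.019*R[:,2])
c=cam("top");s=cam("side")
f=lambda I,x,y,w,h:cv2.resize(I[y:y+h,x:x+w],(400,300),interpolation=cv2.INTER_CUBIC)
cv2.imwrite("pics/p7.png",np.hstack([f(c["frame"],190,170,140,105),f(s["frame"],230,230,160,120)]))
E
```

```text
[ 0.13471512 -0.79721087 -1.82682432] [-0.58807808  0.11951755  0.07098948] 0.020060343142864697 [-2.43843622 -0.00782635 -0.15607443] [0.54141701 0.06413841 0.02200411]
grasp [0.53939522 0.05201943 0.03649696]
```

View pics/p7.png

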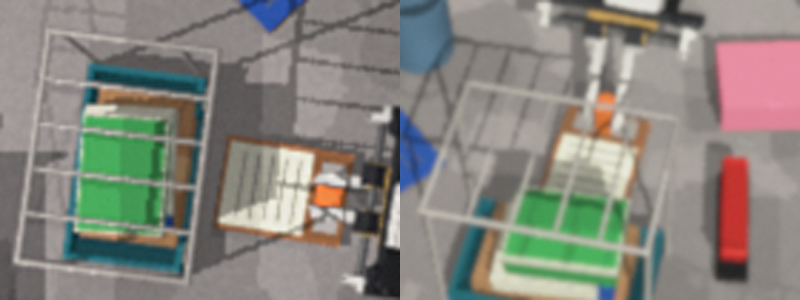

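Picture 7: the board is fully clear of the notch (foot at about crop (228,183)), the pile stays in the tray, and the bystanders are untouched. Next I'll measure the board in the hand and refine the stand pose.

```bash
python3 - <<'E'
from h import *
T=cam("top");S=cam("side")
def up(c,x,y,w,h,k=8): return cv2.resize(c["frame"][y:y+h,x:x+w],None,fx=k,fy=k,interpolation=cv2.INTER_CUBIC)
back=lambda p,x,y,k=8:(x+(p[0]+.5)/k-.5,y+(p[1]+.5)/k-.5)
big=lambda m:max(cv2.findContours(m,cv2.RETR_EXTERNAL,cv2.CHAIN_APPROX_NONE)[0],key=cv2.contourArea)
# stand face
Q={}
for nm,c,(x,y,w,h) in(("T",T,(425,228,95,85)),("S",S,(310,130,85,70))):
    I=up(c,x,y,w,h); px=I[int((268-228 if nm=="T" else 163-130)*8),int((466-425 if nm=="T" else 352-310)*8)].astype(int)
    lab=(np.abs((I.astype(int)-I.astype(int).mean(2,keepdims=True))-(px-px.mean())).max(2)<5)&(np.abs(I.astype(int)-px).max(2)<22)
    m=cv2.morphologyEx(lab.astype(np.uint8)*255,cv2.MORPH_OPEN,np.ones((17,17)))
    g=cv2.convexHull(big(m)); 
    for e in np.linspace(.01,.1,40):
        ap=cv2.approxPolyDP(g,e*cv2.arcLength(g,True),True)[:,0]
        if len(ap)<=4: break
    print(nm,np.round([back(p,x,y) for p in ap],1).tolist())
for p in((331.1,154.6),(341.6,184.5)): print("side ledge inner z.046/.035",onz(S,*p,.046).round(4),onz(S,*p,.035).round(4))
hi=[onz(T,*p,.0705) for p in((454.2,295.1),(497,282.1))]; lo=[onz(T,*p,.035) for p in((437.83,258.26),(483.57,244.15))]
print("hi",np.round(hi,4),"mid",np.mean(hi,0).round(4)); d=np.mean(lo,0)-np.mean(hi,0); print("centre line",d.round(4),np.hypot(*d[:2]),"yaw",np.arctan2(d[1],d[0]))
# board: brown outline
x,y,w,h=262,210,60,55;I=up(T,x,y,w,h);hsv=cv2.cvtColor(I,cv2.COLOR_BGR2HSV)
m=cv2.inRange(hsv,(3,90,60),(18,255,255)); g=cv2.convexHull(big(m))
for p in cv2.boxPoints(cv2.minAreaRect(g)): b=back(p,x,y); print("board",np.round(b,1),onz(T,*b,.010).round(4))
for p in cv2.approxPolyDP(g,5,True)[:,0]: b=back(p,x,y); print("poly",np.round(b,1),onz(T,*b,.010).round(4))
E
```

```text
T [[519.4, 227.6], [514.3, 279.8], [424.6, 312.4], [428.2, 227.6]]
S [[394.4, 129.6], [384.4, 173.2], [353.2, 181.4], [346.9, 149.9]]
side ledge inner z.046/.035 [ 0.5245 -0.4521  0.046 ] [ 0.5253 -0.4657  0.035 ]
side ledge inner z.046/.035 [ 0.4798 -0.3058  0.046 ] [ 0.4803 -0.318   0.035 ]
hi [[ 0.3809 -0.3615  0.0705]
 [ 0.4165 -0.4817  0.0705]] mid [ 0.3987 -0.4216  0.0705]
centre line [ 0.1047  0.0288 -0.0355] 0.10862342377332414 yaw 0.26819727672407967
board [263.9 249.6] [0.5094 0.171  0.01  ]
board [269.2 216.2] [0.606  0.1562 0.01  ]
board [313.7 223.3] [0.5854 0.0272 0.01  ]
board [308.4 256.6] [0.4888 0.0425 0.01  ]
poly [269.8 217.1] [0.6036 0.1544 0.01  ]
poly [313.2 223.7] [0.5843 0.0287 0.01  ]
poly [309.6 249.4] [0.5096 0.0392 0.01  ]
poly [307.8 255.7] [0.4916 0.0443 0.01  ]
poly [283.6 252.7] [0.5003 0.1143 0.01  ]
poly [264.3 248.9] [0.5112 0.1698 0.01  ]
```

The board in the hand measures 130.6 × 97.7 mm, and its pose matches the nominal grasp within 1 mm. I'll clear the shelf wire, lift, and then compute the transfer to the stand.

Call:
{"method": "play_rows", "body": {
  "steps": [
    [[0.05,1,-1.6,0,0,0,0.1],[0.1,1.8,-3.5,0,0,0,0.1],[0.15,2.6,-5.2,0,0,0,0.1],[0.2,2.6,-6.2,0,0,0,0.1],[0.2,1.2,-8,0,0,0,0.1],[0.2,-0.5,-10,0,0,0,0.1],[0.3,-2.5,-12.3,0,0,0,0.1],[0.3,-4.5,-14.7,0,0,0,0.1],[0.3,-6.5,-17,0,0,0,0.1],[0.3,-8.5,-19.4,0,0,0,0.1],[0.3,-10.5,-21.7,0,0,0,0.1],[0.4,-12.2,-23.7,0,0,0,0.1],[0.4,-12.2,-23.7,0,0,0,0.1],[0.4,-12.2,-23.7,0,0,0,0.1]]
  ]
}}

```text
time_s: 8.83
ee_pos: [0.5341, 0.0055, 0.2825]
eef_rot: [-2.439, -0.01, -0.155]
force: [-0.5, 0.3, -2.2]
grip_width: 0.0195
```

```bash
cat >> h.py <<'E'
SY=.29; L=np.array([.503,-.393,.035])
def place(n=0,u=0,yaw=SY,pitch=.314,L=L,lat=0):  # n: above face, u: uphill, m
    B=boardR(yaw,pitch); g=L+B@np.array([-.065-.047-u,lat,.003+.029+n]); R=toolR(B,.7032)
    return g+.019*R[:,2],R
E
python3 - <<'E'
from h import *
T=cam("top")
p,R=place(); print("final tcp",p)
h=p.copy(); h[2]+=.12; rel(h,R)
m=(cur()[1]+h)/2; m[2]=.33
T=np.load("top0.npy",allow_pickle=True).item()
print("spray base",onz(T,452,193,0),"tape",onz(T,380,238,.04))
E
```

```text
final tcp [ 0.41730365 -0.41857289  0.08244928]
shift cm [ -5.01  38.39 -22.29] rot [-0.284  0.582  0.969] | pos [0.5338 0.0055 0.2811] F [-0.5 -0.1 -1.4] w 0.02 t 8.88 q [-0.39  0.25  1.56  0.68  1.53 -0.33]
spray base [ 0.67612036 -0.3807757   0.        ] tape [ 0.54099306 -0.16117073  0.04      ]
```

Call:
{"method": "play_rows", "body": {
  "steps": [
    [[-0.6,4.8,-2.8,-0.035,0.072,0.12,0.1],[-1.25,9.6,-5.6,-0.07,0.145,0.24,0.1],[-1.9,14.4,-8.4,-0.106,0.22,0.363,0.1],[-2.5,19.2,-11.1,-0.142,0.29,0.485,0.1],[-3.1,24,-13.9,-0.177,0.364,0.606,0.1],[-3.75,28.8,-16.7,-0.213,0.436,0.727,0.1],[-4.4,33.6,-19.5,-0.25,0.51,0.848,0.1],[-5,38.4,-22.3,-0.284,0.582,0.969,0.1],[-5,38.4,-22.3,-0.284,0.582,0.969,0.1],[-5,38.4,-22.3,-0.284,0.582,0.969,0.1],[-5,38.4,-22.3,-0.284,0.582,0.969,0.1],[-5,38.4,-22.3,-0.284,0.582,0.969,0.1],[-5,38.4,-22.3,-0.284,0.582,0.969,0.1],[-5,38.4,-22.3,-0.284,0.582,0.969,0.1],[-5,38.4,-22.3,-0.284,0.582,0.969,0.1],[-5,38.4,-22.3,-0.284,0.582,0.969,0.1],[-5,38.4,-22.3,-0.284,0.582,0.969,0.1],[-5,38.4,-22.3,-0.284,0.582,0.969,0.1]]
  ]
}}

```text
time_s: 10.38
ee_pos: [0.4177, -0.4182, 0.2027]
eef_rot: [-2.752, -0.001, -1.28]
force: [0.3, 0.6, -1.6]
grip_width: 0.0195
```

```bash
python3 - <<'E'
from h import *
p,R=place(n=.025,u=.008); rel(p,R); print(ctrl.get_obs()["moment"])
E
```

```text
shift cm [0.02 3.61 8.68] rot [-0.    -0.     0.001] | pos [ 0.4177 -0.4182  0.2027] F [ 0.3  0.6 -1.6] w 0.0195 t 10.38 q [-1.02  0.32  1.55  0.41  1.19  0.13]
[-0.10440511  0.4406593   0.02667106]
```

Call:
{"method": "play_rows", "body": {
  "steps": [
    [[0,0.6,1.5,0,0,0,0.1],[0,1.3,3.2,0,0,0,0.1],[0,2,5,0,0,0,0.1],[0,2.8,6.8,0,0,0,0.1],[0,3.3,8,0,0,0,0.1],[0,3.6,8.7,0,0,0,0.1],[0,3.6,8.7,0,0,0,0.1],[0,3.6,8.7,0,0,0,0.1]]
  ]
}}

```text
time_s: 11.05
ee_pos: [0.4177, -0.4186, 0.1092]
eef_rot: [-2.752, -0.001, -1.28]
force: [0.6, -0.1, -1.2]
grip_width: 0.0195
```

```bash
python3 - <<'E'
from h import *
T=cam("top");S=cam("side")
p,R=place(n=0.002,u=.006); rel(p,R)
f=lambda I,x,y,w,h:cv2.resize(I[y:y+h,x:x+w],(400,400),interpolation=cv2.INTER_CUBIC)
cv2.imwrite("pics/p8.png",np.hstack([f(T["frame"],420,225,90,90),f(S["frame"],310,110,90,90)]))
E
```

```text
shift cm [-0.04  1.41  1.97] rot [-0.001 -0.002  0.001] | pos [ 0.4178 -0.4188  0.1098] F [ 0.7 -0.1 -1.1] w 0.02 t 11.15 q [-1.02  0.42  1.64  0.45  1.02  0.04]
```

View pics/p8.png

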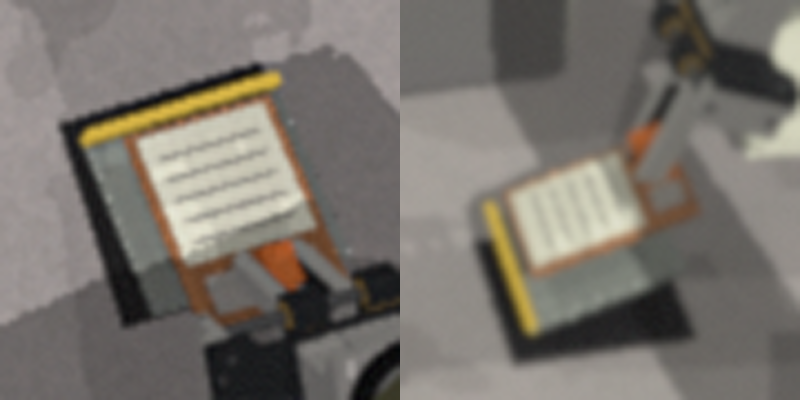

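Picture 8: the board is over the stand, its foot parallel to the yellow ledge (ledge ends at crop (85,147) and (283,85); foot corners at (133,140) and (270,97)). After allowing for about 14 px of hover parallax it's within about 2 mm of centre. I'll lower it.

Call:
{"method": "play_rows", "body": {
  "steps": [
    [[0,0.35,0.5,0,0,0,0.1],[0,0.7,1,0,0,0,0.1],[0,1.05,1.5,0,0,0,0.1],[0,1.4,2,0,0,0,0.1],[0,1.4,2,0,0,0,0.1],[0,1.4,2,0,0,0,0.1]]
  ]
}}

```text
time_s: 11.65
ee_pos: [0.4125, -0.4203, 0.0854]
eef_rot: [-2.752, -0.002, -1.28]
force: [-0.4, -0.2, -1.5]
grip_width: 0.0196
```

```bash
python3 - <<'E'
from h import *
p,R=place(n=-.001,u=.005); rel(p,R); print(ctrl.get_obs()["moment"])
o,p0,R0=cur(); B=boardR(SY,.314); print("downhill",(R0.T@B[:,0]).round(3),"normal",(R0.T@B[:,2]).round(3), "F board",(B.T@o["force"]).round(2))
E
```

```text
shift cm [-0.03  0.09  0.22] rot [-0.001 -0.001  0.001] | pos [ 0.4125 -0.4203  0.0854] F [-0.4 -0.2 -1.5] w 0.0196 t 11.65 q [-1.03  0.45  1.66  0.46  0.97 -0.  ]
[-0.09782652  0.45387604  0.03669218]
downhill [-0.    -0.762  0.647] normal [ 0.002 -0.647 -0.762] F board [-0.   -0.11 -1.55]
```

Call:
{"method": "play_rows", "body": {
  "steps": [
    [[0,0.06,0.08,0,0,0,0.1],[0,0.1,0.11,0,0,0,0.1],[0,0.13,0.15,0,0,0,0.1],[0,0.13,0.15,0,0,0,0.1]]
  ]
}}

```text
time_s: 11.98
ee_pos: [0.4124, -0.4206, 0.0845]
eef_rot: [-2.751, -0.002, -1.28]
force: [0.2, 3.0, 6.1]
grip_width: 0.0196
```

```bash
python3 - <<'E'
from h import *
o,p0,R0=cur(); B=boardR(SY,.314); print("F board",(B.T@o["force"]).round(2),o["moment"].round(2),p0)
p,R=place(); rel(p,R)
E
```

```text
F board [-0.93  2.84  6.12] [ 0.61 -0.02  0.23] [ 0.41238134 -0.42056723  0.08450914]
shift cm [-0.05 -0.41  0.39] rot [-0.002 -0.002  0.002] | pos [ 0.4124 -0.4206  0.0845] F [0.2 3.  6.1] w 0.0196 t 11.98 q [-1.03  0.45  1.66  0.46  0.97 -0.  ]
```

Call:
{"method": "play_rows", "body": {
  "steps": [
    [[0,-0.08,0.06,0,0,0,0.1],[0,-0.15,0.13,0,0,0,0.1],[0,-0.23,0.19,0,0,0,0.1],[0,-0.3,0.26,0,0,0,0.1],[0,-0.38,0.32,0,0,0,0.1],[0,-0.38,0.32,0,0,0,0.1]]
  ]
}}

```text
time_s: 12.48
ee_pos: [0.4171, -0.4192, 0.083]
eef_rot: [-2.75, -0.002, -1.28]
force: [1.7, -0.7, 0.1]
grip_width: 0.0195
```

```bash
python3 - <<'E'
from h import *
o,p0,R0=cur(); B=boardR(SY,.314); print("F board",(B.T@o["force"]).round(2),o["moment"].round(2),p0)
p,R=place(); rel(p,R)
T=cam("top");S=cam("side")
f=lambda I,x,y,w,h:cv2.resize(I[y:y+h,x:x+w],(400,400),interpolation=cv2.INTER_CUBIC)
cv2.imwrite("pics/p9.png",np.hstack([f(T["frame"],430,230,70,70),f(S["frame"],318,125,70,70)]))
E
```

```text
F board [ 1.38 -1.13  0.54] [-0.17  0.05  0.  ] [ 0.41711779 -0.41920189  0.08295558]
shift cm [-0.06 -0.01  0.06] rot [-0.002 -0.002  0.002] | pos [ 0.4171 -0.4192  0.083 ] F [ 1.7 -0.7  0.1] w 0.0195 t 12.48 q [-1.02  0.46  1.66  0.46  0.97  0.  ]
```

View pics/p9.png

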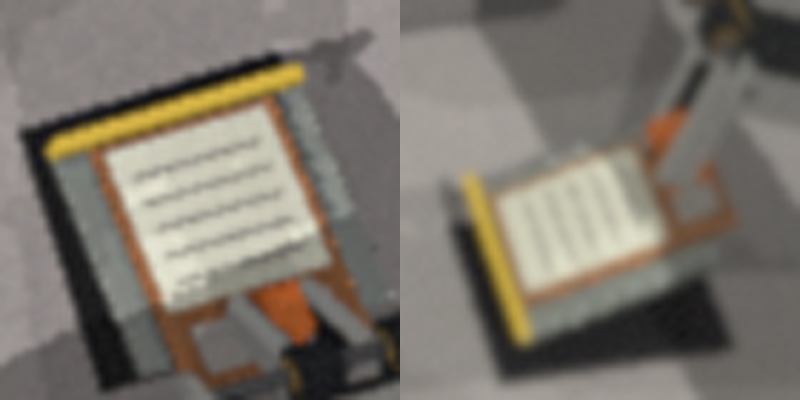

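Picture 9: the board lies on the face with its foot near the ledge. The grey strip looks wider on the left (about 42 px) than on the right (about 25 px), so I'll quantify that with profiles across the face.

```bash
cat > prof.py <<'E'
from h import *
def run():
    T=cam("top");S=cam("side"); B=boardR(SY,.314)
    for nm,c in(("T",T),("S",S)):
        I=c["frame"].astype(np.float32)
        for xs in(-.02,-.035,-.05,-.065):
            lat=np.arange(-.085,.0851,.0005)
            P=np.array([proj(c,L+B@np.array([xs,y,0])) for y in lat],np.float32)
            v=cv2.remap(I,P[:,:1],P[:,1:],cv2.INTER_CUBIC)[:,0]
            rb=v[:,2]-v[:,0]; g=v.mean(1)
            on=rb>35; b=lat[on]
            # edges of face: strongest gradient of grey outside the board
            gs=np.gradient(cv2.GaussianBlur(v,(1,9),2),axis=0); gm=np.abs(gs).sum(1)
            pk=[i for i in range(3,len(lat)-3) if gm[i]==gm[i-3:i+4].max() and gm[i]>2.5]
            print(nm,xs,"brown",(b.min()*1e3).round(1),(b.max()*1e3).round(1),"peaks",[(round(lat[i]*1e3,1),round(float(gm[i]),1)) for i in pk])
run()
E
python3 prof.py
```

```text
T -0.02 brown -49.5 48.5 peaks [(np.float64(-64.5), 11.3), (np.float64(-56.0), 11.5), (np.float64(-44.5), 26.2), (np.float64(-34.0), 9.2), (np.float64(-19.0), 5.4), (np.float64(-15.0), 5.8), (np.float64(-11.0), 2.9), (np.float64(-5.5), 3.8), (np.float64(11.5), 3.1), (np.float64(15.5), 2.9), (np.float64(23.5), 3.8), (np.float64(31.0), 9.6), (np.float64(41.0), 28.7), (np.float64(48.5), 11.5), (np.float64(67.5), 28.1), (np.float64(79.5), 28.5)]
T -0.035 brown -49.5 48.5 peaks [(np.float64(-64.5), 7.8), (np.float64(-55.0), 11.5), (np.float64(-44.5), 27.0), (np.float64(-35.0), 9.3), (np.float64(-30.0), 3.5), (np.float64(-26.5), 5.4), (np.float64(-23.0), 2.8), (np.float64(-17.5), 3.8), (np.float64(-4.5), 3.3), (np.float64(0.0), 7.9), (np.float64(4.0), 5.5), (np.float64(8.5), 4.8), (np.float64(12.5), 3.5), (np.float64(21.0), 4.5), (np.float64(32.5), 9.5), (np.float64(41.5), 28.3), (np.float64(49.0), 10.9), (np.float64(61.5), 5.3), (np.float64(67.5), 29.0), (np.float64(80.0), 29.8)]
T -0.05 brown -50.0 49.0 peaks [(np.float64(-65.0), 11.5), (np.float64(-54.0), 8.6), (np.float64(-51.0), 10.1)
[... 1160 characters left out ...]
), 4.0), (np.float64(77.0), 12.7)]
S -0.035 brown -51.5 49.5 peaks [(np.float64(-70.0), 4.5), (np.float64(-48.0), 8.3), (np.float64(40.0), 11.9), (np.float64(50.5), 3.9), (np.float64(75.5), 11.9), (np.float64(79.5), 9.9)]
S -0.05 brown -53.5 50.0 peaks [(np.float64(-65.5), 3.2), (np.float64(-61.0), 3.3), (np.float64(-55.0), 4.9), (np.float64(-49.5), 7.6), (np.float64(39.0), 12.3), (np.float64(49.5), 3.7), (np.float64(74.5), 11.8), (np.float64(78.0), 11.4)]
S -0.065 brown -49.5 51.0 peaks [(np.float64(-63.0), 2.7), (np.float64(-57.5), 3.2), (np.float64(-47.0), 8.0), (np.float64(38.0), 11.5), (np.float64(42.0), 10.7), (np.float64(51.5), 4.6), (np.float64(73.0), 11.5), (np.float64(77.0), 12.7)]
```

The profiles put the face edges at −64.6/+67.2 mm and the board edges at +48.5/−47.6 mm (after parallax, width 96). That's under 1 mm from the middle and parallel. Now I'll push the foot onto the ledge.

Call:
{"method": "play_rows", "body": {
  "steps": [
    [[0,-0.06,0.07,0,0,0,0.1],[0,-0.12,0.13,0,0,0,0.1],[0,-0.18,0.18,0,0,0,0.1],[0,-0.18,0.18,0,0,0,0.1]]
  ]
}}

```text
time_s: 13.02
ee_pos: [0.4187, -0.4194, 0.0826]
eef_rot: [-2.751, -0.004, -1.28]
force: [-9.2, -3.4, 8.2]
grip_width: 0.0194
```

```bash
python3 - <<'E'
from h import *
o,p0,R0=cur(); B=boardR(SY,.314); print("F board",(B.T@o["force"]).round(2),o["moment"].round(2),p0)
p,R=place(); rel(p,R)
E
```

```text
F board [-11.81  -0.62   4.75] [-0.12  1.34  0.34] [ 0.41866873 -0.41935025  0.08259811]
shift cm [-0.11  0.11 -0.03] rot [-0.001 -0.003  0.002] | pos [ 0.4187 -0.4194  0.0826] F [-9.2 -3.4  8.2] w 0.0194 t 13.02 q [-1.02  0.46  1.66  0.46  0.96  0.01]
```

Call:
{"method": "play_rows", "body": {
  "force": 4,
  "steps": [
    [[0,0,0,0,0,0,0.1],[0,0,0,0,0,0,0.1],[0,0,0,0,0,0,0.25],[0,0,0,0,0,0,0.3],[0,0,0,0,0,0,0.4],[0,0,0,0,0,0,0.45],[0,0,0,0,0,0,0.45],[0,0,-2,0,0,0,0.45],[0,0,-4,0,0,0,0.45],[0,0,-7,0,0,0,0.45],[0,0,-10,0,0,0,0.45],[0,0,-14,0,0,0,0.45],[0,0,-18,0,0,0,0.45],[0,0,-22,0,0,0,0.45],[0,0,-22,0,0,0,0.45],[0,0,-22,0,0,0,0.45]]
  ]
}}

```text
time_s: 14.35
ee_pos: [0.338, -0.4433, 0.2878]
eef_rot: [-2.751, -0.007, -1.281]
force: [0.4, 0.2, -0.4]
grip_width: 0.0425
```

```bash
python3 prof.py | cut -c1-200; python3 - <<'E'
from h import *
T=cam("top");S=cam("side")
f=lambda I,x,y,w,h:cv2.resize(I[y:y+h,x:x+w],(400,300),interpolation=cv2.INTER_CUBIC)
cv2.imwrite("pics/p10.png",np.vstack([np.hstack([f(T["frame"],420,225,100,75),f(S["frame"],310,125,100,75)]),np.hstack([T["frame"][90:390,140:540],S["frame"][100:400,150:550]])]))
B=boardR(SY,.314);I=T["frame"].astype(np.float32)
for y in(-.035,0,.035):
    xs=np.arange(-.03,.0201,.001);P=np.array([proj(T,L+B@np.array([x,y,.003])) for x in xs],np.float32)
    print(y,cv2.remap(I,P[:,:1],P[:,1:],cv2.INTER_CUBIC)[15:50:2,0].astype(int).tolist())
E
```

```text
T -0.02 brown -50.0 47.5 peaks [(np.float64(-65.0), 12.4), (np.float64(-55.5), 11.4), (np.float64(-45.0), 27.5), (np.float64(-34.5), 10.2), (np.float64(-30.0), 2.6), (np.float64(-21.5), 3.9), (np.floa
T -0.035 brown -51.0 47.5 peaks [(np.float64(-65.0), 9.9), (np.float64(-55.5), 11.1), (np.float64(-50.5), 10.6), (np.float64(-45.0), 27.9), (np.float64(-33.5), 8.1), (np.float64(-24.0), 4.6), (np.floa
T -0.05 brown -50.0 47.5 peaks [(np.float64(-65.0), 11.1), (np.float64(-54.5), 9.3), (np.float64(-51.0), 10.3), (np.float64(-44.5), 30.9), (np.float64(-37.5), 4.7), (np.float64(-30.5), 3.6), (np.float
T -0.065 brown -50.5 48.0 peaks [(np.float64(-64.5), 10.9), (np.float64(-55.5), 12.9), (np.float64(-45.0), 25.6), (np.float64(-17.0), 5.5), (np.float64(2.5), 4.7), (np.float64(7.5), 2.6), (np.float64(
S -0.02 brown -55.0 49.0 peaks [(np.float64(-68.0), 3.6), (np.float64(-56.0), 5.4), (np.float64(-51.0), 8.6), (np.float64(37.5), 12.1), (np.float64(51.5), 3.8), (np.float64(77.0), 12.9)]
S -0.035 brown -52.0 49.5 peaks [(np.float64(-70.0), 4.2), (np.float64(-58.5), 3.2), (np.float64(-48.0), 9.2)
[... 662 characters left out ...]
77, 211], [72, 188, 223], [69, 178, 211], [56, 143, 170], [35, 86, 105], [20, 37, 46], [25, 24, 25], [51, 45, 47]]
0 [[186, 204, 206], [189, 207, 210], [190, 209, 211], [191, 209, 210], [192, 208, 211], [179, 195, 203], [148, 167, 186], [103, 128, 163], [65, 121, 161], [59, 151, 184], [66, 176, 211], [75, 190, 226], [73, 185, 220], [55, 144, 173], [33, 84, 103], [18, 33, 39], [25, 18, 17], [53, 50, 52]]
0.035 [[199, 218, 219], [198, 217, 218], [198, 217, 218], [203, 221, 222], [204, 221, 222], [193, 209, 213], [145, 158, 174], [88, 111, 140], [55, 103, 134], [51, 138, 169], [67, 177, 211], [72, 187, 223], [68, 175, 208], [53, 134, 159], [34, 77, 92], [22, 32, 37], [21, 20, 20], [44, 40, 41]]
```

View pics/p10.png

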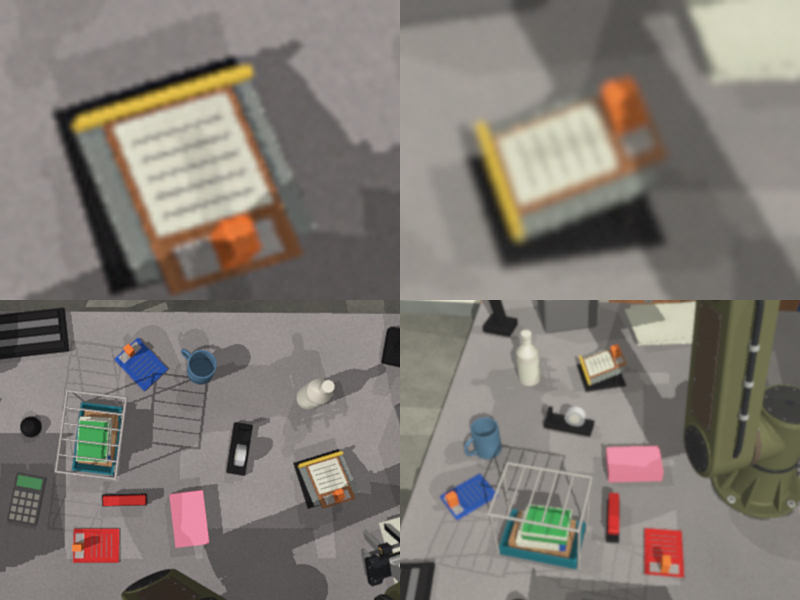

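Picture 10: the board lies on the stand with brown directly against the yellow ledge at all three stations. The tab is at the high end, the pile is in the tray, and nothing else has moved. The arm is clear, so I'll hand in.

```bash
python3 -c "
from h import *
print(ctrl.hand_in())"
```

```text
the job is handed in; nothing more can be done
None
```

I pulled the clipboard out through the tray's notch and laid it face up on the stand, then handed the job in. That took about 14.5 s of the 54 s allowed. The hand-in gave no verdict.

- **Pile:** the carton, notepad and card box are still stacked in the tray.
- **Foot on the ledge:** I pushed the foot down to the ledge until it pressed back with about 12 N, then let go. In the last pictures the foot edge meets the ledge at all three points I sampled, with no gap.
- **Squareness and centring:** the clipboard's edges are parallel to the stand's. It sits about 1.5 mm off centre, where I had measured under 1 mm before letting go. That was measured in the top view, with about 1 mm of uncertainty. The tab is at the high end.
- **Everything else:** nothing else looks moved in either view, and the gripper is clear of everything.

One measurement disagreed: the side view was too blurred to confirm the stand's side edges. Centring therefore rests on the top view alone, where the face measured 131.8 mm wide against 130 mm stated and the clipboard 96 mm as stated.

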